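# Clear the scrap from under the radio shelf

## Task

Take the wooden-handled paddle from its dock and use it to sweep the three scrap parts (heat sink, transformer, terminal block) along the deck under the radio shelf and off its end into the open grey bin; move them with the paddle, never with the gripper. Then put the paddle back in its dock, fully down, flat and square in the pocket, and let go. Do not bump the radio stand with the robot, and leave the mug, the multimeter and the closed aluminium box as they are.

Things in the scene. Friction and masses are not known exactly. Their poses are not given: they have to be found in the camera images.
- stand: Fixed wooden stand with a black radio on its shelf. Origin: centre of its underside; x away from the open front, y along it, z up. Deck 150 (x) by 320 (y) mm, top at z = 90 mm; front lip 4 mm thick, 6 mm high at x = -75 mm; back rail 14 mm high, inner face x = +67 mm. Rear posts 14 mm square at x = 67, y = +-152 mm. Front, back and ends (y = +-160 mm) are open, no lip at the ends.
- shelf_edge (a point): Middle of the lower front edge of the stand's shelf (stand frame x = -75, y = 0, z = 240 mm). The shelf runs from there to x = +35 mm over the deck's whole length and is 15 mm thick. The radio on it is 290 mm long, its front at x = -73 mm (tuning knob to -85 mm), its top at z = 352 mm; a 12 mm round rail runs behind it at x = 120, z = 320 mm. Axes as the stand's.
- scrap_bin: Fixed open-topped grey plastic bin, 150 (x) by 130 (y) by 80 mm high, walls 3 mm. It stands 2 mm from one end of the stand, left or right, with its axes parallel to the stand's; rim 10 mm below the deck's top. Origin: centre of its underside.
- project_box: Closed die-cast aluminium box, 134 by 114 by 78 mm high, loose, standing near the other end of the stand. A bystander. Origin: centre of its underside.
- heat_sink: Loose finned aluminium heat sink, 70 (x) by 42 (y) by 28 (z) mm, about 90 g, lying on the deck under the shelf. Origin: its centre.
- transformer: Loose small transformer, dark steel core with a copper winding, 62 (x) by 40 (y) by 36 (z) mm, about 180 g, on the deck under the shelf. Origin: its centre.
- terminal_block: Loose black terminal block with brass screws, 66 (x) by 34 (y) by 26 (z) mm, about 80 g, on the deck under the shelf. Origin: its centre.
- paddle: Loose paddle, about 140 g, at first seated in the dock. Foot: black block 90 (x) by 16 (y) by 40 (z) mm, flat below. Handle: wooden bar 20 mm square, 145 mm long, from x = -35, z = 30 mm on the foot, leaning 28 degrees from z towards -x (ends at x = -103, z = 158 mm), roughly towards the robot; two of its sides face +-y. Origin: centre of the foot's underside.
- paddle_grip (a point): The point to grip: on the handle's centre line, 125 mm along it (paddle frame x = -93.7, y = 0, z = 140.4 mm). Axes as the paddle's.
- dock: Fixed wooden block, 135 (x) by 70 (y) by 100 mm high, with one rectangular pocket at its centre for the paddle's foot: 95 (x) by 21 (y) mm, 18 mm deep (floor 82 mm above the bench), top edges bevelled 3 mm. Origin: centre of its underside. When seated the paddle's origin is 82 mm above this origin, axes parallel.
- mug: White mug, 80 mm across, 90 mm high, loose. A bystander. Origin: centre of its underside.
- multimeter: Black hand multimeter lying on its back, 150 (x) by 80 (y) by 36 mm plus dial, loose. A bystander. Origin: centre of its underside.
Things that resemble listed ones, but are neither listed nor needed, are in the scene too. Leave any blue look-alike of the dock alone.

How it is judged (in metres and radians):
On the way, in this order (a step that is already met when the one before it is completed fails the run):
1. the paddle is lifted out of its dock (z of paddle in the frame of dock above 0.115 m), for 0.1 s.
2. all three scrap parts are in the bin while the paddle is out of its dock (x of heat_sink in the frame of scrap_bin between -0.073 and 0.073 m and y of heat_sink in the frame of scrap_bin between -0.063 and 0.063 m and z of each of heat_sink, transformer, terminal_block in the frame of scrap_bin below 0.075 m and x of transformer in the frame of scrap_bin between -0.073 and 0.073 m and y of transformer in the frame of scrap_bin between -0.063 and 0.063 m and x of terminal_block in the frame of scrap_bin between -0.073 and 0.073 m and y of terminal_block in the frame of scrap_bin between -0.063 and 0.063 m and distance between paddle and dock above 0.13 m), for 0.2 s.
At the end, for the whole second after the job is handed in: The three scrap parts rest inside the bin, below its rim (centres under 75 mm). The paddle is released and at rest in the dock's pocket: within 6 mm of its centre, at most 3.5 mm above the floor, upright within 3.4 degrees, turned at most 5 degrees from the dock (either way round) (x of heat_sink in the frame of scrap_bin between -0.073 and 0.073 m and y of heat_sink in the frame of scrap_bin between -0.063 and 0.063 m and z of each of heat_sink, transformer, terminal_block in the frame of scrap_bin below 0.075 m and x of transformer in the frame of scrap_bin between -0.073 and 0.073 m and y of transformer in the frame of scrap_bin between -0.063 and 0.063 m and x of terminal_block in the frame of scrap_bin between -0.073 and 0.073 m and y of terminal_block in the frame of scrap_bin between -0.063 and 0.063 m and horizontal distance between paddle and dock below 0.006 m and z of paddle in the frame of dock below 0.0855 m and angle between the z axis of paddle and the z axis of dock, either way round below 0.06 rad and angle between the x axis of paddle and the x axis of dock, either way round below 0.09 rad and linear speed of each of heat_sink, transformer, terminal_block, paddle below 0.02 m/s); the robot touches nothing.
It fails at once if the robot touches a scrap part with more than 1 N (contact force between any of the fingers, the arm and heat_sink above 1 N or contact force between any of the fingers, the arm and transformer above 1 N or contact force between any of the fingers, the arm and terminal_block above 1 N).
It fails at once if the robot bumps the radio stand with more than 10 N (contact force between the arm and stand above 10 N).
It fails at once if the mug, the multimeter or the aluminium box is moved by more than 20 mm (distance of any of mug, multimeter, project_box from where it was at the start of the episode above 0.02 m).
It also fails if it takes over 69 s, if anything falls off the work surface, if the arm or the gripper's body presses on something with over 40 N, if the wrist force passes 120 N, or if a joint passes its speed limit or range.

## Robot

A 7-joint arm with a two-finger parallel gripper is mounted at the origin on the work surface. World frame = base frame: x ahead of the robot, y to its left, z up, the work surface at z = 0. Lengths are in m, angles in degrees, forces in N, time in s.
With the tool pointing down it reaches from about 0.4 to 0.925 m from the base axis. Payload 4.1 kg.
Tool frame: the origin (TCP) lies on the centre line of the jaws, within the pads' length; the fingertips stand 25 mm ahead of it and the grasp point (between the pads) lies 6 mm ahead of it; z points along the fingers, y is the line along which they close (so a half turn about z gives the same grasp; the last joint's range is limited). The gripper opens to 85 mm and grips with 20 to 120 N. Pads are 22 mm wide; open, the fingers measure 114 mm over their backs; the gripper's body (76 mm by 85 mm) begins 54 mm behind the grasp point. The pads swing forward as they close: fully open they stand 13 mm farther back than shut.
Start: joints at [-70.818, 22.827, 2.584, 88.041, -1.071, 69.15, -2.905], TCP at [0.273, 0.59, 0.256] pointing down, gripper open.
Joint ranges: [-161.44, 161.44], [-28.35, 127.94], [-78.24, 83.42], [0, 140.83], [-78.03, 258.03], [13.02, 114.36], [-168.23, 168.23]. Speed limits (degrees/s): [147.25, 147.25, 180, 180, 180, 180, 180].

## Interface

Orientations are given as [roll, pitch, yaw] about the fixed x, y, z axes, in that order (R = Rz(yaw) Ry(pitch) Rx(roll)).
In Python, from rig import read_state, camera, get_calibration, finish_job gives the robot as it stands.
- The arm moves only by the tool drive_tool, never from a script. Its argument "motion" is a list of rows, each a list of 7 numbers: the finger opening in mm, from 0 to 85.4, then the shift along the tool's x, y, z in mm, then the turn, a rotation vector about the tool's x, y, z in rad. In form: [[claw, tx, ty, tz, ax, ay, az], ...]. A call has 1 to 10 rows; each row shifts and turns the commanded pose from where the row before left it, along the tool's axes as they then stand; what a row does not reach is not made up. A row lasts 1/10 s, in which the tool goes at most 50 mm and 8.59 degrees, less where a joint would pass 70% of its speed; a pose out of reach is approached as far as the arm can. A call with a gripper value outside its range is refused whole. The fingers move at their own pace and stop on an object; the grip force is fixed at half the most. Time passes only in rows, so rows that do not move let the fingers close. It gives the time, the measured TCP pose, the force, the opening and the grip force at its end, in the units of the state.
- read_state(): the state, without advancing time (a new reading comes with each control period).
- camera(name): name is "side" or "top"; returns the picture (400x640x3 uint8, red, green, blue); there is no depth.
- get_calibration(name): a dict with "camera_matrix" (3x3 intrinsics, pixels), "k1" (the pictures are not rectified: a ray, as slopes to the right and down, at radius r is drawn at 1 + k1 r^2 times it, then the intrinsics apply), "rvec" (rotation vector, rad) and "tvec" (3), from world to camera coordinates, as OpenCV has them. Camera axes: x right, y down, z forward; pixel columns grow to the right and rows downward; lengths in m; the calibration is good to about 2 mm. A picture is of the moment at which its call begins. get_calibration takes no time and is no camera call.
- finish_job(): hands the job in; it is judged then, once.
The state is a dict: "time_s": time; "joint_positions": joint angles; "dq": joint speeds; "joint_torque": joint torques, N m; "position": TCP position; "eef_rot": TCP orientation; "wrist_force": force on the tool from outside, world axes, zero at the start; "torque": the same for the moment, N m; "gripper_width": opening from 0.0 (shut) to 1.0 (fully open); "grip_force": force on a finger pad.
Only numpy, scipy, OpenCV 4.12 (cv2) and the standard library are available. Lean on these libraries where they do the work, as an engineer would, in place of code of your own. Each camera call takes 0.05 s, during which the arm holds its last target. There are 200 camera calls.

## Working session

There is one attempt and no reset: what is moved stays moved. The work goes in short steps, Python scripts to look and compute and a tool call to move; the robot and the scene stay as the last step left them, time stands still between calls to the robot, and variables do not carry over. Pictures are saved under pics/ and viewed, at most 10 in all, crops included, and the job is handed in when it is done.

Besides the shell and the picture viewer there is one more tool, called as a command line: name --pt "numbers of a row" for each row, then --argument value for the rest. drive_tool: Moves the arm, as the interface text tells. Its arguments: {"type":"object","properties":{"motion":{"type":"array"}},"required":["motion"]}

```bash
mkdir -p pics; python3 - <<'E'
from rig import *
import cv2
for n in("top","side"):
    im=camera(n); cv2.imwrite(f"pics/{n}0.png",cv2.cvtColor(im,cv2.COLOR_RGB2BGR))
    print(n,get_calibration(n))
print(read_state())
E
ls
```

```text
top {'camera_matrix': array([[392.95506751,   0.        , 319.72859453],
       [  0.        , 392.95506751, 204.01509624],
       [  0.        ,   0.        ,   1.        ]]), 'k1': 0.005118736955763739, 'rvec': array([ 2.19503519, -2.15378753,  0.13621801]), 'tvec': array([-0.11467606,  0.4864439 ,  1.51204077])}
side {'camera_matrix': array([[361.2112839 ,   0.        , 325.36708314],
       [  0.        , 361.2112839 , 203.6549015 ],
       [  0.        ,   0.        ,   1.        ]]), 'k1': 0.012985403787832231, 'rvec': array([ 2.01840925, -1.57396449,  0.54259178]), 'tvec': array([-0.22123616,  0.43027593,  0.95052014])}
{'time_s': 0.1, 'joint_positions': array([-70.81840633,  22.8676991 ,   2.58119203,  88.10753404,
        -1.07080422,  69.15106266,  -2.90527954]), 'dq': array([ 0.03488884, -0.06823835,  0.07797179, -0.19499676, -0.01640304,
        0.04851568, -0.01177992]), 'joint_torque': array([ 3.67449014e-03, -4.76259220e+01,  1.37013171e+00, -2.54947865e+01,
        1.19133928e-02,  4.98296111e-03,  1.16303315e-05]), 'position': array([0.27295925, 0.58931937, 0.25536292]), 'eef_rot': array([-1.79898154e+02,  7.94538883e-03,  1.55151639e+02]), 'wrist_force': array([-0.26878983, -0.63740217, -0.14722958]), 'torque': array([-0.01015424, -0.02867413,  0.02783245]), 'grip_force': 0.0, 'gripper_width': 1.002512199204552}
pics
```

View pics/top0.png

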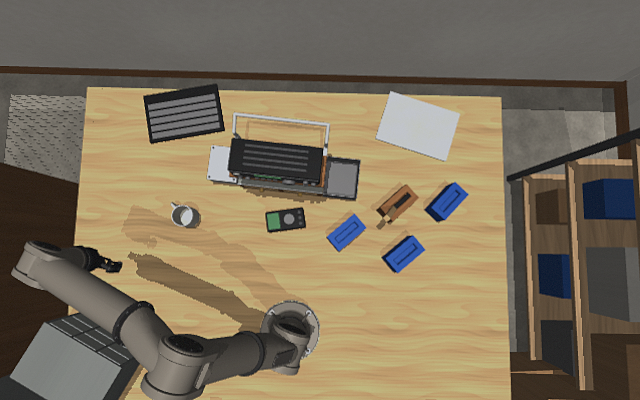

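View pics/side0.png

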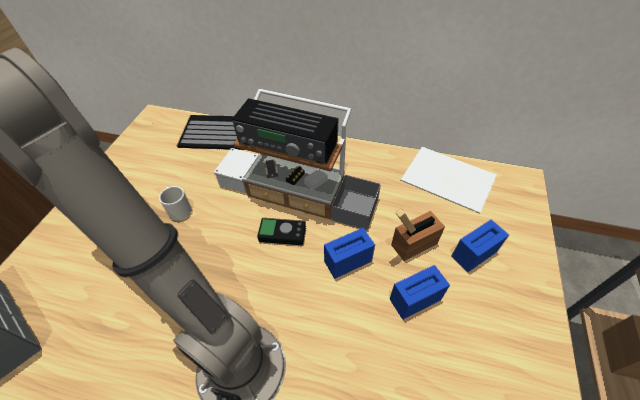

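The top view shows the stand at about (275,165), the bin at its right end (342,178) and the closed box at its left end (222,163). Dock candidates are one brown block at (397,203) and blue blocks at (347,232), (403,253) and (446,201). The brown one is wooden and holds the wooden-handled paddle, so it fits. I'll confirm this in an enlarged composite.

```bash
cat > h.py <<'E'
import numpy as np,cv2
from rig import *
from scipy.optimize import least_squares
C={n:get_calibration(n) for n in("top","side")}
def proj(n,P):
    c=C[n]; return cv2.projectPoints(np.atleast_2d(P).astype(float),c['rvec'],c['tvec'],c['camera_matrix'],np.array([c['k1'],0,0,0.]))[0][:,0]
def ray(n,uv):
    c=C[n]; p=cv2.undistortPoints(np.array([[uv]],float),c['camera_matrix'],np.array([c['k1'],0,0,0.]))[0,0]
    R=cv2.Rodrigues(c['rvec'])[0]; return -R.T@c['tvec'],R.T@np.array([*p,1])
def at(n,uv,z):
    o,d=ray(n,uv); return o+d*(z-o[2])/d[2]
def crop(n,x,y,w,h,s,f,im=None):
    im=cv2.imread(f) if im is None else im
    return cv2.resize(im[y:y+h,x:x+w],None,fx=s,fy=s,interpolation=cv2.INTER_CUBIC)
def Rz(a): c,s=np.cos(a),np.sin(a); return np.array([[c,-s,0],[s,c,0],[0,0,1]])
E
python3 - <<'E'
from h import *
t,s="pics/top0.png","pics/side0.png"
A=np.hstack([crop('t',365,175,66,50,6,t),crop('s',385,200,66,50,6,s)])
cv2.imwrite("pics/c_dock.png",A)
A=np.vstack([crop('t',200,100,170,105,4,t)[:,:680],crop('s',205,85,190,150,4,s)[:, :680][240:540] if 0 else crop('s',210,145,170,85,4,s)[:180*2]])
cv2.imwrite("pics/c_stand.png",A[:600]); print(A.shape)
cv2.imwrite("pics/c_side.png",crop('s',205,85,190,145,4,s))
E
```

```text
(760, 680, 3)
```

View pics/c_dock.png

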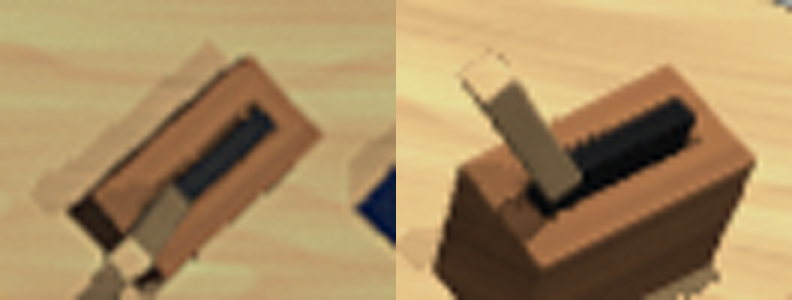

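View pics/c_side.png

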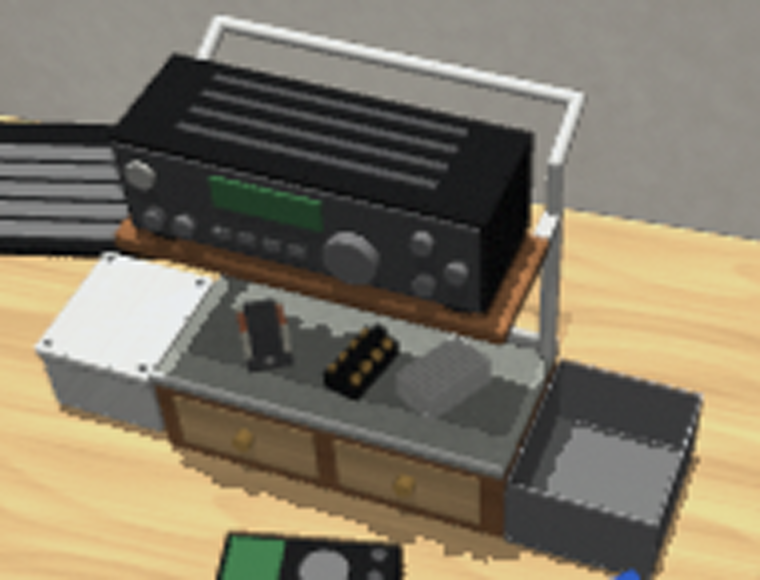

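The crops confirm it: the brown dock holds the paddle with the wooden handle. In the side crop the order from left to right is transformer (266,330), terminal block (360,360), heat sink (443,373), and the bin is at the right end.

```bash
cat > fit.py <<'E'
from h import *
def cs(pts,x,y,s): return [((u+.5)/s-.5+x,(v+.5)/s-.5+y) for u,v in pts]
def fit(name,obs,x0,nz=True):
    cams=[o[0] for o in obs]; uv=np.array([o[1] for o in obs]); L=np.array([o[2] for o in obs])
    def res(p):
        W=(Rz(p[2])@L.T).T+[p[0],p[1],p[3] if nz else 0]
        return np.concatenate([(proj(c,w)[0]-q) for c,w,q in zip(cams,W,uv)])
    f=least_squares(res,x0 if nz else x0[:3],loss='soft_l1'); p=f.x
    print(name,p[:2].round(4),'yaw',np.degrees(p[2]).round(2),'z',p[3:].round(4),'rms',np.sqrt(np.mean(f.fun**2)).round(2)); print(f.fun.reshape(-1,2).round(1).tolist())
    return p
if __name__=="__main__":
    d=[('side',q,l) for q,l in zip(cs([(66,168),(272,66),(359,160),(149,268)],385,200,6),[(-.0675,.035,.1),(.0675,.035,.1),(.0675,-.035,.1),(-.0675,-.035,.1)])]
    d+=[('top',q,l) for q,l in zip(cs([(247,58),(322,133)],365,175,6),[(.0675,.035,.1),(.0675,-.035,.1)])]
    x0=at('top',(398,203),.1)
    for nz in(0,1): fit('dock',d,[*x0[:2],-.7,0],nz)
    hs=at('side',cs([(272-0,0)],0,0,1)[0],0)
    for e in (('top',cs([(127,254)],365,175,6)[0]),('side',cs([(88,75)],385,200,6)[0])): print('handle top',e[0],at(e[0],e[1],.082+.158+.005))
    s=cs([(118,247),(500,340),(160,375),(505,470),(220,18),(580,95)],205,85,4)
    L=[(-.075,.16,.24),(-.075,-.16,.24),(-.075,.16,.096),(-.075,-.16,.096),(.12,.157,.32),(.12,-.157,.32)]
    so=[('side',q,l) for q,l in zip(s,L)][:4]
    for nz in(0,1): p=fit('stand',so,[*at('top',(275,165),.2)[:2],0,0],nz)
    p=fit('stand',so,[.7,0.1,0,0],0)
    R=Rz(p[2])
    for nm,c,z in(('heat',(443,373),.118),('term',(360,360),.116),('trafo',(266,330),.126)):
        w=at('side',cs([c],205,85,4)[0],z); print(nm,w.round(4),'stand',(R.T@(w-[*p[:2],0])).round(4))
    for nm,c,z in(('binBL',(560,362),.08),('binBR',(702,400),.08),('binFR',(655,575),.08),('binFL',(508,515),.08),('box',(105,252),.078),('box',(220,275),.078),('box',(150,370),.078),('box',(38,348),.078)):
        w=at('side',cs([c],205,85,4)[0],z); print(nm,w.round(4),'stand',(R.T@(w-[*p[:2],0])).round(4))
E
python3 fit.py
```

```text
dock [ 0.4914 -0.4025] yaw -46.26 z [] rms 0.37
[[-0.4, -0.0], [-0.1, -0.5], [0.3, -0.3], [-0.1, 0.4], [0.1, -0.4], [0.5, 0.7]]
dock [ 0.4937 -0.403 ] yaw -46.51 z [-0.0038] rms 0.32
[[-0.4, 0.0], [-0.1, -0.2], [0.2, -0.1], [-0.1, 0.4], [0.1, -0.8], [0.4, 0.3]]
handle top top [ 0.42587713 -0.32422478  0.245     ]
handle top side [ 0.41766637 -0.32565968  0.245     ]
stand [0.6132 0.0378] yaw -5.24 z [] rms 1.13
[[-0.1, -0.1], [1.7, 1.4], [-2.1, -0.8], [0.0, -0.5]]
stand [0.6221 0.0418] yaw -5.1 z [-0.0102] rms 0.99
[[0.4, 0.3], [1.1, 1.3], [-1.7, -0.7], [-0.5, -0.9]]
stand [0.6132 0.0378] yaw -5.24 z [] rms 1.13
[[-0.1, -0.1], [1.7, 1.4], [-2.1, -0.8], [0.0, -0.5]]
heat [ 0.5931 -0.0444  0.118 ] stand [-0.0125 -0.0836  0.118 ]
term [0.5922 0.0279 0.116 ] stand [-0.02   -0.0117  0.116 ]
trafo [0.5973 0.1122 0.126 ] stand [-0.0227  0.0727  0.126 ]
binBL [ 0.6637 -0.1305  0.08  ] stand [ 0.0656 -0.1629  0.08  ]
binBR [ 0.6499 -0.2579  0.08  ] stand [ 0.0635 -0.291   0.08  ]
binFR [ 0.4612 -0.2502  0.08  ] stand [-0.1251 -0.3007  0.08  ]
binFL [ 0.4901 -0.1255  0.08  ] stand [-0.1077 -0.1738  0.08  ]
box [0.6992 0.3138 0.078 ] stand [0.0604 0.2827 0.078 ]
box [0.6963 0.1983 0.078 ] stand [0.068  0.1674 0.078 ]
box [0.5695 0.2156 0.078 ] stand [-0.0598  0.1731  0.078 ]
box [0.57   0.3218 0.078 ] stand [-0.0689  0.2789  0.078 ]
```

```bash
python3 - <<'E'
from h import *
cv2.imwrite("pics/c_top.png",crop('t',200,100,170,110,4.5,"pics/top0.png"))
E
```

```text
(no output)
```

View pics/c_top.png

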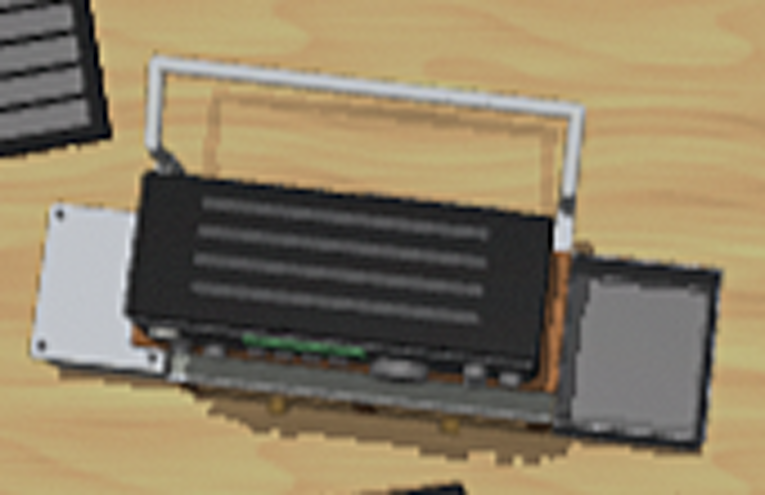

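The top crop shows the radio top's front corners at (128,318) and (535,372), the rail ends at (155,62) and (580,108), the bin's outer rim corners at (720,270) and (703,450), and the box on the left.

```bash
python3 - <<'E'
from fit import *
T=lambda pts: cs(pts,200,100,4.5)
S=lambda pts: cs(pts,205,85,4)
o=[('top',q,l) for q,l in zip(T([(128,318),(535,372),(720,270),(703,450),(555,424)]),[(-.073,.145,.352),(-.073,-.145,.352),(.075,-.292,.08),(-.075,-.292,.08),(-.077,-.16,.096)])]
o+=[('side',q,l) for q,l in zip(S([(118,247),(500,340),(505,470),(702,400),(115,140),(478,228)]),[(-.075,.16,.24),(-.075,-.16,.24),(-.077,-.16,.096),(.075,-.292,.08),(-.073,.145,.352),(-.073,-.145,.352)])]
for nz in(0,1): p=fit('stand',o,[.61,.04,-.09,0],nz)
p=fit('stand',o,[.61,.04,-.09],0) if 0 else least_squares
E
python3 - <<'E'
import cv2,sys
sys.path.insert(0,'.')
from fit import *
p=[.616,.037,np.radians(-5.6)]
E
```

```text
stand [0.6108 0.0389] yaw -5.97 z [] rms 1.2
[[-1.5, -0.1], [0.9, -0.6], [1.3, 0.6], [0.7, -0.9], [-0.9, 0.6], [-0.7, -0.1], [0.6, 2.3], [-1.2, 0.9], [0.6, -1.0], [-3.0, -1.7], [1.4, -0.2]]
stand [0.6127 0.0394] yaw -6.03 z [-0.004] rms 1.16
[[-1.4, -0.6], [0.7, -0.9], [1.0, 0.4], [0.4, -1.2], [-1.1, 0.2], [-0.4, 0.4], [0.5, 2.8], [-1.3, 1.2], [0.5, -0.6], [-2.6, -1.1], [1.4, 0.4]]
```

```bash
cat > plan.py <<'E'
from h import *
from scipy.spatial.transform import Rotation as Ro, Slerp
STAND=(.611,.039,-6.0); DOCK=(.4915,-.4025,-46.3)
def world(fr,p): return Rz(np.radians(fr[2]))@np.array(p,float)+[fr[0],fr[1],0]
def toolrot(yaw,T): return Ro.from_euler('xyz',[180,T,yaw+180],degrees=True)
def paddle_tool(fr,foot,T,dyaw=0,grip=(-.0937,0,.1404)):
    """TCP pose for the paddle origin at foot (frame fr), tool tilted T"""
    R=toolrot(fr[2]+dyaw,T); o=world(fr,foot)
    return o+Rz(np.radians(fr[2]+dyaw))@np.array(grip)-.006*R.as_matrix()[:,2],R
def now():
    s=read_state(); return np.array(s['position']),Ro.from_euler('xyz',s['eef_rot'],degrees=True)
def rows(claw,wps,start=None,dp=1,da=3,polar=False):
    """wps: [(pos,rot,n)]; prints rows in tool axes"""
    p0,R0=start or now(); p,R=p0,R0; out=[]
    pol=lambda q: np.array([np.hypot(q[0],q[1]),np.arctan2(q[1],q[0]),q[2]])
    for P,Q,n in wps:
        a,b=(pol(p0),pol(P)) if polar else (p0,P); sl=Slerp([0,1],Ro.concatenate([R0,Q]))
        for i in range(1,n+1):
            t=a+(b-a)*i/n; t=np.array([t[0]*np.cos(t[1]),t[0]*np.sin(t[1]),t[2]]) if polar else t
            r=sl(i/n); d=np.round(R.inv().apply(t-p)*1000/dp)*dp; w=np.round((R.inv()*r).as_rotvec(),da)
            out.append([claw,*[float(x) for x in d],*[float(x) for x in w]]); p=p+R.apply(d/1000); R=R*Ro.from_rotvec(w)
        p0,R0=P,Q
    for k in range(0,len(out),10): print(str(out[k:k+10]).replace('.0,',',').replace(' ',''))
    return p,R
def err(P,Q):
    p,R=now(); s=read_state(); print('t',s['time_s'],'pos',p.round(4),'err mm',((P-p)*1000).round(1),'rot deg',np.degrees((R.inv()*Q).as_rotvec()).round(2),'q',s['joint_positions'].round(0))
E
python3 - <<'E'
from plan import *
T=32
P,Q=paddle_tool(DOCK,(0,0,.082),T); print(P)
pre=P-.1*Q.as_matrix()[:,2]
a=np.array([.44,.30,.45])
rows(85,[(a,toolrot(-46.3,T/2),12),(pre,Q,14)],polar=True,da=2)
# overlay check
im=cv2.imread("pics/side0.png"); s=4
def edge(pts,col,n=0): pass
B=crop('s',205,85,190,145,4,0,im)
def line(fr,a,b,col):
    q=proj('side',[world(fr,a),world(fr,b)]); q=((q+.5-[205,85])*4-.5).round().astype(int); cv2.line(B,tuple(map(int,q[0])),tuple(map(int,q[1])),col,1)
def rect(x0,x1,y0,y1,z,col):
    c=[(x0,y0,z),(x1,y0,z),(x1,y1,z),(x0,y1,z)]
    for i in range(4): line(STAND,c[i],c[(i+1)%4],col)
rect(-.075,.035,-.16,.16,.24,(0,0,255)); rect(-.077,.075,-.16,.16,.09,(0,255,0)); rect(-.075,.075,-.292,-.162,.08,(255,0,255)); rect(-.073,-.073,-.145,.145,.352,(255,255,0))
cv2.imwrite("pics/ov.png",B)
E
```

```text
[ 0.42456765 -0.33245929  0.22748829]
[[85,-29,-10,-16,0,-0.02,0.03],[85,-28,-11,-16,0.01,-0.03,0.03],[85,-28,-12,-15,0,-0.02,0.03],[85,-28,-11,-14,0.01,-0.02,0.03],[85,-28,-12,-13,0,-0.02,0.04],[85,-28,-13,-13,0.01,-0.03,0.03],[85,-27,-12,-13,-0,-0.02,0.03],[85,-27,-13,-11,0,-0.02,0.03],[85,-26,-13,-12,0.01,-0.03,0.03],[85,-26,-14,-11,0,-0.02,0.03]]
[[85,-26,-13,-10,0.01,-0.02,0.03],[85,-26,-14,-10,0,-0.03,0.03],[85,-40,-13,22,0,-0.02,0.0],[85,-39,-17,22,0,-0.02,0.0],[85,-37,-21,23,0,-0.02,0.0],[85,-34,-24,23,0,-0.02,0.0],[85,-31,-28,22,0,-0.02,0.0],[85,-28,-30,22,0,-0.02,0.0],[85,-25,-34,22,0,-0.02,0.0],[85,-22,-35,20,0,-0.01,0.0]]
[[85,-18,-38,19,0,-0.02,0.0],[85,-14,-40,18,0,-0.02,0.0],[85,-11,-41,17,0,-0.02,0.0],[85,-7,-42,15,0,-0.02,0.0],[85,-4,-43,13,0,-0.02,0.0],[85,1,-43,11,0,-0.02,0.0]]
```

View pics/ov.png

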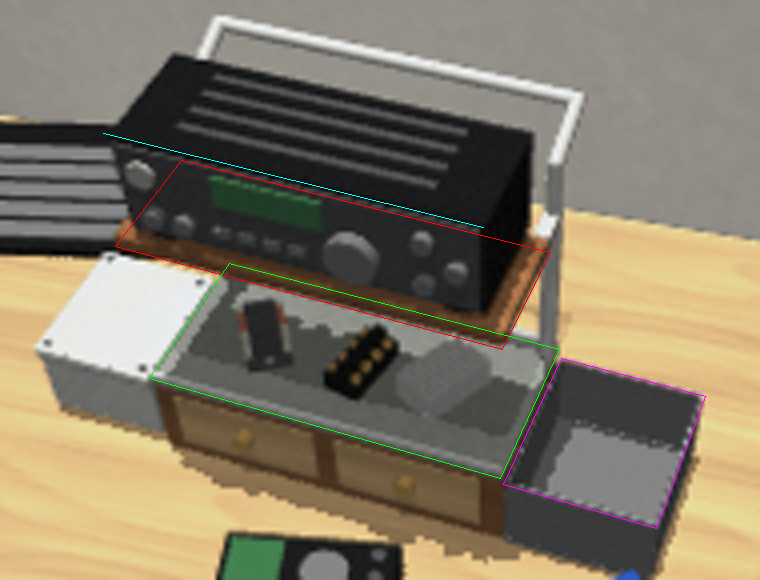

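The overlay fits the deck and bin within a few mm, though the shelf edge suggests a yaw of about -5.5°. Moving to the pre-grasp.

drive_tool --pt "85 -29 -10 -16 0 -0.02 0.03" --pt "85 -28 -11 -16 0.01 -0.03 0.03" --pt "85 -28 -12 -15 0 -0.02 0.03" --pt "85 -28 -11 -14 0.01 -0.02 0.03" --pt "85 -28 -12 -13 0 -0.02 0.04" --pt "85 -28 -13 -13 0.01 -0.03 0.03" --pt "85 -27 -12 -13 0 -0.02 0.03" --pt "85 -27 -13 -11 0 -0.02 0.03" --pt "85 -26 -13 -12 0.01 -0.03 0.03" --pt "85 -26 -14 -11 0 -0.02 0.03"

```text
time_s: 1.1
position: [0.4266, 0.3489, 0.4196]
eef_rot: [-179.8, 13.4, 137.2]
wrist_force: [-0.3, 0.4, -0.0]
gripper_width: 0.992
grip_force: 0.0
```

drive_tool --pt "85 -26 -13 -10 0.01 -0.02 0.03" --pt "85 -26 -14 -10 0 -0.03 0.03" --pt "85 -40 -13 22 0 -0.02 0" --pt "85 -39 -17 22 0 -0.02 0" --pt "85 -37 -21 23 0 -0.02 0" --pt "85 -34 -24 23 0 -0.02 0" --pt "85 -31 -28 22 0 -0.02 0" --pt "85 -28 -30 22 0 -0.02 0" --pt "85 -25 -34 22 0 -0.02 0" --pt "85 -22 -35 20 0 -0.01 0"

```text
time_s: 2.1
position: [0.5027, -0.0603, 0.3712]
eef_rot: [179.9, 24.8, 133.7]
wrist_force: [0.4, -1.1, 0.3]
gripper_width: 0.994
grip_force: 0.0
```

```bash
sed -i 's/STAND=(.611,.039,-6.0)/STAND=(.612,.0385,-5.5)/' plan.py; python3 - <<'E'
from plan import *
T=32
P,Q=paddle_tool(DOCK,(0,0,.082),T)
pre=P-.1*Q.as_matrix()[:,2]; err(pre,Q)
rows(85,[(pre,Q,7)],polar=True,da=2)
E
```

```text
t 2.1 pos [ 0.5027 -0.0603  0.3712] err mm [-114.8 -233.9  -58.9] rot deg [ 0.12 -7.17  0.  ] q [-45.  -8.  31. 111.  28.  65.  20.]
[[85,-15,-32,16,0,-0.02,0.0],[85,-13,-33,16,0,-0.02,0.0],[85,-10,-35,14,0,-0.01,-0.0],[85,-8,-35,14,0,-0.02,-0.0],[85,-5,-36,12,0,-0.02,-0.0],[85,-2,-37,11,0,-0.02,-0.0],[85,1,-37,9,0,-0.02,-0.0]]
```

drive_tool --pt "85 -18 -38 19 0 -0.02 0" --pt "85 -14 -40 18 0 -0.02 0" --pt "85 -11 -41 17 0 -0.02 0" --pt "85 -7 -42 15 0 -0.02 0" --pt "85 -4 -43 13 0 -0.02 0" --pt "85 1 -43 11 0 -0.02 0" --pt "85 0 0 0 0 0 0" --pt "85 0 0 0 0 0 0"

```text
time_s: 2.9
position: [0.3867, -0.2943, 0.3118]
eef_rot: [179.7, 31.6, 133.5]
wrist_force: [0.3, -0.2, 0.8]
gripper_width: 0.995
grip_force: 0.0
```

```bash
python3 - <<'E'
from plan import *
T=32
P,Q=paddle_tool(DOCK,(0,0,.082),T)
pre=P-.1*Q.as_matrix()[:,2]; err(pre,Q)
rows(85,[(pre,Q,1)],da=2); rows(85,[(pre,Q,1),(P,Q,6)])
for n in("top","side"): cv2.imwrite(f"pics/{n}1.png",cv2.cvtColor(camera(n),cv2.COLOR_RGB2BGR))
g=P+.006*Q.as_matrix()[:,2]
B=[]
for n in("top","side"):
    im=cv2.imread(f"pics/{n}1.png"); q=proj(n,[g])[0]; x,y=[int(v) for v in q]; B.append(crop(n,x-33,y-30,66,80,6,0,im)); cv2.circle(B[-1],(int((q[0]-x+33)*6),int((q[1]-y+30)*6)),4,(0,0,255),1)
cv2.imwrite("pics/pre.png",np.hstack(B))
E
```

```text
t 2.9 pos [ 0.3867 -0.2943  0.3118] err mm [1.2 0.1 0.5] rot deg [ 0.2  -0.35 -0.15] q [-32. -24.  43. 127.  45.  51.  33.]
[[85,-1,1,-0,0,-0.01,-0.0]]
[[85,-1,1,-0,0.003,-0.006,-0.003],[85,0,-0,17,0,-0,0.0],[85,0,-0,16,0,-0,0.0],[85,0,-0,17,0,-0,0.0],[85,0,-0,17,0,-0,0.0],[85,0,-0,16,0,-0,0.0],[85,0,-0,17,0,-0,0.0]]
```

View pics/pre.png

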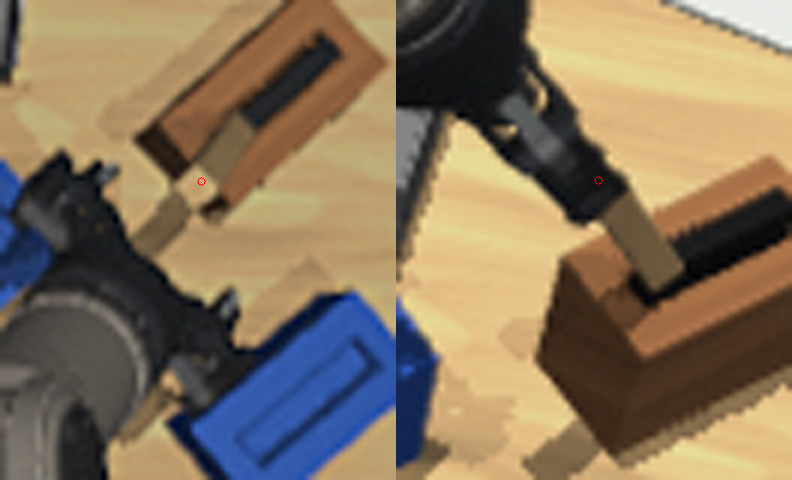

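The crop shows the open jaws straddling the handle line, with the grip point predicted on the handle end in both views. Descending and closing.

drive_tool --pt "85 -1 1 0 0.003 -0.006 -0.003" --pt "85 0 0 17 0 0 0" --pt "85 0 0 16 0 0 0" --pt "85 0 0 17 0 0 0" --pt "85 0 0 17 0 0 0" --pt "85 0 0 16 0 0 0" --pt "85 0 0 17 0 0 0" --pt "85 0 0 0 0 0 0" --pt "85 0 0 0 0 0 0"

```text
time_s: 3.9
position: [0.4267, -0.3308, 0.228]
eef_rot: [-179.7, 32.0, 134.2]
wrist_force: [-0.3, -0.3, 0.3]
gripper_width: 0.995
grip_force: 0.0
```

```bash
python3 - <<'E'
from plan import *
P,Q=paddle_tool(DOCK,(0,0,.082),32); err(P,Q)
E
```

```text
t 3.9 pos [ 0.4267 -0.3308  0.228 ] err mm [-2.1 -1.7 -0.6] rot deg [-0.07  0.05  0.4 ] q [-44.  -8.  68. 129.  39.  29.  40.]
```

drive_tool --pt "8 0 0 0 0 0 0" --pt "8 0 0 0 0 0 0" --pt "8 0 0 0 0 0 0" --pt "8 0 0 0 0 0 0" --pt "8 0 0 0 0 0 0" --pt "8 0 0 0 0 0 0" --pt "8 0 0 0 0 0 0" --pt "8 0 0 0 0 0 0"

```text
time_s: 4.7
position: [0.4259, -0.3319, 0.228]
eef_rot: [-179.8, 32.0, 134.0]
wrist_force: [-4.3, 2.9, 5.5]
gripper_width: 0.226
grip_force: 59.9
```

```bash
cat >> plan.py <<'E'
import json,os
def seat_rel():
    """tool pose in paddle frame, as measured when grasped in the dock"""
    p,R=json.load(open('seat.json')); R=Ro.from_euler('xyz',R,degrees=True)
    D=Ro.from_euler('z',DOCK[2],degrees=True); return D.inv().apply(np.array(p)-[DOCK[0],DOCK[1],.082]),D.inv()*R
def tool_for(fr,foot,dyaw=0,dT=0):
    t,r=seat_rel(); Y=Ro.from_euler('z',fr[2]+dyaw,degrees=True)
    return world(fr,foot)+Y.apply(t),Y*r
def paddle_now():
    p,R=now(); t,r=seat_rel(); Y=R*r.inv(); o=p-Y.apply(t); return o,Y
E
python3 - <<'E'
from plan import *
s=read_state(); json.dump([s['position'].tolist(),s['eef_rot'].tolist()],open('seat.json','w'))
D=DOCK
A=tool_for(D,(0,0,.16)); B=tool_for(D,(0,0,.40)); 
M=tool_for(STAND,(-.03,0,.41)); E=tool_for(STAND,(-.014,.22,.41))
print(A[0],B[0],M[0],E[0])
r=rows(8,[(*A,6),(*B,7)],da=2)
rows(8,[(*M,10),(*E,8)],start=r,da=2,polar=True)
E
```

```text
[ 0.42593519 -0.33186383  0.30600527] [ 0.42593519 -0.33186383  0.54600527] [0.48635075 0.05200521 0.55600527] [0.52336315 0.26945884 0.55600527]
[[8,-7,-0,-11,0,0,0.0],[8,-7,-0,-11,0,0,0.0],[8,-7,-0,-11,0,0,0.0],[8,-7,-0,-11,0,0,0.0],[8,-6,-0,-11,0,0,0.0],[8,-7,-0,-11,0,0,0.0],[8,-19,-0,-29,0,0,0.0],[8,-18,-0,-29,0,0,0.0],[8,-18,-1,-29,0,0,0.0],[8,-18,0,-29,0,0,0.0]]
[[8,-18,0,-29,0,0,0.0],[8,-18,0,-30,0,0,0.0],[8,-19,0,-29,0,0,0.0]]
[[8,10,40,-8,-0.04,-0,-0.06],[8,10,39,-7,-0.04,-0,-0.06],[8,10,39,-8,-0.03,-0,-0.06],[8,11,38,-7,-0.04,-0,-0.06],[8,10,38,-8,-0.04,-0,-0.06],[8,11,37,-8,-0.04,-0,-0.06],[8,11,37,-8,-0.03,-0,-0.06],[8,11,37,-8,-0.04,-0,-0.06],[8,11,36,-8,-0.04,-0,-0.06],[8,11,35,-8,-0.04,-0,-0.06]]
[[8,-6,25,3,0,-0,-0.0],[8,-5,26,4,0,-0,-0.0],[8,-3,27,2,0,-0,-0.0],[8,-3,27,1,0,-0,-0.0],[8,-1,28,1,0,-0,-0.0],[8,0,29,0,0,-0,-0.0],[8,2,29,-1,0,-0,-0.0],[8,2,29,-1,0,-0,-0.0]]
```

drive_tool --pt "8 -7 0 -11 0 0 0" --pt "8 -7 0 -11 0 0 0" --pt "8 -7 0 -11 0 0 0" --pt "8 -7 0 -11 0 0 0" --pt "8 -6 0 -11 0 0 0" --pt "8 -7 0 -11 0 0 0" --pt "8 -19 0 -29 0 0 0" --pt "8 -18 0 -29 0 0 0" --pt "8 -18 -1 -29 0 0 0" --pt "8 -18 0 -29 0 0 0"

```text
time_s: 5.7
position: [0.4248, -0.3318, 0.4429]
eef_rot: [-179.8, 31.9, 134.0]
wrist_force: [-0.2, -0.7, -1.8]
gripper_width: 0.224
grip_force: 59.3
```

drive_tool --pt "8 -18 0 -29 0 0 0" --pt "8 -18 0 -30 0 0 0" --pt "8 -19 0 -29 0 0 0" --pt "8 0 0 0 0 0 0"

```text
time_s: 6.1
position: [0.4273, -0.3321, 0.5509]
eef_rot: [179.9, 32.4, 133.8]
wrist_force: [-0.2, -0.0, -2.1]
gripper_width: 0.226
grip_force: 59.4
```

```bash
python3 - <<'E'
from plan import *
B=tool_for(DOCK,(0,0,.40)); err(*B); print(read_state()['gripper_width'])
M=tool_for(STAND,(-.03,0,.41)); E=tool_for(STAND,(-.014,.22,.41))
rows(8,[(*M,10),(*E,8)],da=2,polar=True)
E
```

```text
t 6.1 pos [ 0.4273 -0.3321  0.5509] err mm [-1.4  0.2 -4.9] rot deg [ 0.26  0.34 -0.13] q [-36. -22.  43.  97.  36.  75.  50.]
0.22550623650188226
[[8,10,40,-7,-0.04,0,-0.06],[8,11,39,-7,-0.04,0,-0.06],[8,11,39,-7,-0.03,0,-0.06],[8,10,38,-8,-0.04,0,-0.06],[8,11,38,-7,-0.04,0,-0.06],[8,11,37,-8,-0.04,0,-0.06],[8,11,37,-7,-0.03,0,-0.06],[8,12,37,-8,-0.04,0.01,-0.06],[8,11,35,-8,-0.04,-0,-0.06],[8,12,36,-8,-0.04,-0,-0.06]]
[[8,-6,25,4,0,-0,-0.0],[8,-5,26,3,0,-0,-0.0],[8,-4,26,3,0,-0,-0.0],[8,-2,28,1,0,-0,-0.0],[8,-1,28,1,0,-0,-0.0],[8,-0,28,-0,0,-0,-0.0],[8,1,29,-1,0,-0,-0.0],[8,3,30,-2,0,-0,-0.0]]
```

Lifted cleanly. Next, over the radio to the left end.

drive_tool --pt "8 10 40 -7 -0.04 0 -0.06" --pt "8 11 39 -7 -0.04 0 -0.06" --pt "8 11 39 -7 -0.03 0 -0.06" --pt "8 10 38 -8 -0.04 0 -0.06" --pt "8 11 38 -7 -0.04 0 -0.06" --pt "8 11 37 -8 -0.04 0 -0.06" --pt "8 11 37 -7 -0.03 0 -0.06" --pt "8 12 37 -8 -0.04 0.01 -0.06" --pt "8 11 35 -8 -0.04 0 -0.06" --pt "8 12 36 -8 -0.04 0 -0.06"

```text
time_s: 7.1
position: [0.4838, 0.0538, 0.5492]
eef_rot: [179.9, 31.2, 174.6]
wrist_force: [1.4, -0.8, -1.3]
gripper_width: 0.23
grip_force: 59.5
```

drive_tool --pt "8 -6 25 4 0 0 0" --pt "8 -5 26 3 0 0 0" --pt "8 -4 26 3 0 0 0" --pt "8 -2 28 1 0 0 0" --pt "8 -1 28 1 0 0 0" --pt "8 0 28 0 0 0 0" --pt "8 1 29 -1 0 0 0" --pt "8 3 30 -2 0 0 0" --pt "8 0 0 0 0 0 0" --pt "8 0 0 0 0 0 0"

```text
time_s: 8.1
position: [0.5214, 0.2705, 0.5494]
eef_rot: [-180.0, 31.3, 174.6]
wrist_force: [1.2, -1.4, -1.2]
gripper_width: 0.228
grip_force: 59.4
```

```bash
python3 - <<'E'
from plan import *
E=tool_for(STAND,(-.014,.22,.41)); err(*E); print(paddle_now()[0])
L=tool_for(STAND,(-.014,.22,.15)); L2=tool_for(STAND,(-.014,.22,.10))
rows(8,[(*E,1),(*L,8),(*L2,4)],da=2)
E
```

```text
t 8.1 pos [0.5214 0.2705 0.5494] err mm [ 2.  -1.   6.6] rot deg [ 0.13 -0.78 -0.12] q [-59.  -2.  15.  88.  25.  75.  38.]
[0.61521426 0.2604131  0.40206195]
[[8,-5,-1,-5,0,-0.01,-0.0],[8,17,0,28,0,-0,-0.0],[8,17,0,28,0,-0,-0.0],[8,17,0,27,0,-0,-0.0],[8,17,0,28,0,-0,-0.0],[8,17,0,27,0,-0,-0.0],[8,18,0,28,0,-0,-0.0],[8,17,0,28,0,-0,-0.0],[8,17,0,27,0,-0,-0.0],[8,7,0,11,0,-0,-0.0]]
[[8,6,0,11,0,-0,-0.0],[8,7,0,10,0,-0,-0.0],[8,6,0,11,0,-0,-0.0]]
```

drive_tool --pt "8 -5 -1 -5 0 -0.01 0" --pt "8 17 0 28 0 0 0" --pt "8 17 0 28 0 0 0" --pt "8 17 0 27 0 0 0" --pt "8 17 0 28 0 0 0" --pt "8 17 0 27 0 0 0" --pt "8 18 0 28 0 0 0" --pt "8 17 0 28 0 0 0" --pt "8 0 0 0 0 0 0" --pt "8 0 0 0 0 0 0"

```text
time_s: 9.1
position: [0.5252, 0.2686, 0.3316]
eef_rot: [179.7, 32.1, 174.4]
wrist_force: [0.1, 0.8, 0.2]
gripper_width: 0.227
grip_force: 59.4
```

```bash
python3 - <<'E'
from plan import *
L=tool_for(STAND,(-.014,.22,.15)); L2=tool_for(STAND,(-.014,.22,.105)); err(*L); print(paddle_now()[0])
rows(8,[(*L2,6)],da=3)
B=[]
for n in("top","side"):
    im=cv2.cvtColor(camera(n),cv2.COLOR_RGB2BGR);cv2.imwrite(f"pics/{n}2.png",im)
    x,y=(200,110) if n=="top" else (205,120)
    B.append(crop(n,x,y,130,100,3.0,0,im) if n=="top" else crop(n,x,y,130,100,3.0,0,im))
    o,Y=paddle_now()
    c=np.array([(a,b,h) for a in(-.045,.045) for b in(-.008,.008) for h in(0,.04)]); q=(proj(n,o+Y.apply(c))+.5-[x,y])*3
    for u in q: cv2.circle(B[-1],(int(u[0]),int(u[1])),2,(0,0,255),-1)
cv2.imwrite("pics/left.png",np.hstack(B))
E
```

```text
t 9.1 pos [0.5252 0.2686 0.3316] err mm [ -1.8   0.8 -35.6] rot deg [ 0.25  0.02 -0.33] q [-58.   1.  15. 111.  31.  49.  24.]
[0.62104899 0.25872924 0.1855758 ]
[[8,7,0,11,0.001,0,-0.001],[8,8,0,11,0,0,-0.001],[8,7,0,12,0.001,0,-0.001],[8,8,0,11,0.001,0,-0.001],[8,7,0,11,0.001,0,-0.001],[8,7,1,11,0,0,-0.001]]
```

View pics/left.png

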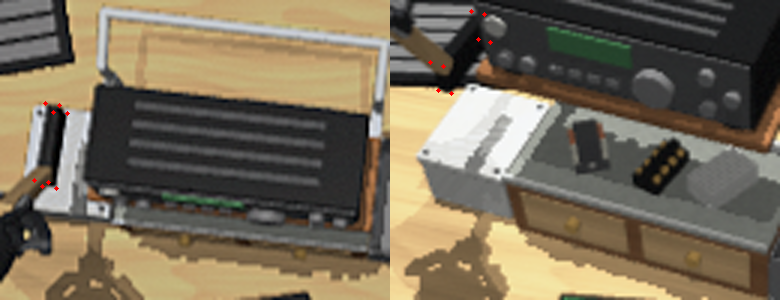

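Foot sits over the closed box, left of the shelf, and projected corners match within about a pixel. The parts are in the order transformer, terminal block, heat sink. Descending.

drive_tool --pt "8 6 0 11 0.001 0 -0.001" --pt "8 6 0 11 0 0 -0.001" --pt "8 6 0 12 0.001 0 -0.001" --pt "8 6 0 11 0.001 0 -0.001" --pt "8 6 0 11 0.001 0 -0.001" --pt "8 6 1 11 0 0 -0.001" --pt "8 0 0 0 0 0 0" --pt "8 0 0 0 0 0 0"

```text
time_s: 10.0
position: [0.5295, 0.27, 0.2542]
eef_rot: [-179.7, 32.0, 174.9]
wrist_force: [-0.1, -0.3, -0.8]
gripper_width: 0.224
grip_force: 59.5
```

```bash
python3 - <<'E'
from plan import *
L2=tool_for(STAND,(-.018,.22,.105)); err(*L2); o,Y=paddle_now(); print(o,Y.as_euler('xyz',degrees=True))
rows(8,[(*tool_for(STAND,(-.018,.20,.094)),4),(*tool_for(STAND,(-.018,.14,.094)),6)],da=3,dp=.5)
E
```

```text
t 10.0 pos [0.5295 0.27   0.2542] err mm [-10.1  -0.2  -3.1] rot deg [ 0.01 -0.06  0.1 ] q [-58.   7.  16. 116.  35.  40.  19.]
[0.62514193 0.25940764 0.10804374] [-0.04962225  0.06387308 -5.410572  ]
[[8,4,-5.5,1.5,0,-0,0.0],[8,4,-5,2,0,-0.001,0.001],[8,4,-5.5,1.5,0,0,0.0],[8,4,-5,1.5,0,-0,0.001],[8,0,-10,0,0,-0,-0.0],[8,0,-10,0,0,-0,-0.0],[8,0.5,-10,0,0,-0,-0.0],[8,-0,-10,0,0,-0,-0.0],[8,-0,-10,0,0,-0,-0.0],[8,-0,-10,0,0,-0,-0.0]]
```

drive_tool --pt "8 4 -5.5 1.5 0 0 0" --pt "8 4 -5 2 0 0 0" --pt "8 4 -5.5 1.5 0 0 0" --pt "8 4 -5 1.5 0 0 0" --pt "8 0 -10 0 0 0 0" --pt "8 0 -10 0 0 0 0" --pt "8 0 -10 0 0 0 0" --pt "8 0 -10 0 0 0 0" --pt "8 0 -10 0 0 0 0" --pt "8 0 -10 0 0 0 0"

```text
time_s: 11.0
position: [0.5119, 0.1892, 0.2409]
eef_rot: [-179.8, 32.0, 174.8]
wrist_force: [0.9, 0.0, -0.9]
gripper_width: 0.226
grip_force: 59.4
```

```bash
python3 - <<'E'
from plan import *
err(*tool_for(STAND,(-.018,.14,.094))); o,Y=paddle_now(); print(o,Y.as_euler('xyz',degrees=True))
rows(8,[(*tool_for(STAND,(-.018,.04,.094)),10)],da=3,dp=.5)
E
```

```text
t 11.0 pos [0.5119 0.1892 0.2409] err mm [-0.2  1.  -0.9] rot deg [ 0.03 -0.05  0.05] q [-55.   1.  18. 124.  37.  36.  22.]
[0.60761547 0.17871889 0.09480224] [ 5.88816788e-04  4.74033230e-02 -5.44001763e+00]
[[8,0,-10,0,0,-0,0.0],[8,0,-10,0,0,-0,0.0],[8,0.5,-9.5,0,0,-0,0.0],[8,-0,-10,0,0,-0,0.0],[8,0,-10,0.5,0,-0,0.0],[8,0,-10,-0,0,-0,0.001],[8,0.5,-10,-0,0,-0.001,-0.0],[8,-0,-9.5,-0,0,0,-0.0],[8,0,-10,0,0.001,0,-0.0],[8,0,-10,0,-0,0,-0.0]]
```

drive_tool --pt "8 0 -10 0 0 0 0" --pt "8 0 -10 0 0 0 0" --pt "8 0.5 -10 0 0 0 0" --pt "8 0 -10 0 0 0 0" --pt "8 0 -10 0.5 0 0 0" --pt "8 0 -10 0 0 0 0" --pt "8 0.5 -10 0 0 0 0" --pt "8 0 -10 0 0 0 0" --pt "8 0 -10 0 0 0 0" --pt "8 0 -10 0 0 0 0"

```text
time_s: 12.0
position: [0.5022, 0.0903, 0.2403]
eef_rot: [-179.8, 32.0, 174.9]
wrist_force: [0.3, 2.6, -0.8]
gripper_width: 0.225
grip_force: 59.5
```

```bash
python3 - <<'E'
from plan import *
err(*tool_for(STAND,(-.018,.04,.094))); o,Y=paddle_now(); print(o,Y.as_euler('xyz',degrees=True))
rows(8,[(*tool_for(STAND,(-.018,-.06,.094)),10)],da=3,dp=.5)
E
```

```text
t 12.0 pos [0.5022 0.0903 0.2403] err mm [-0.1  0.4 -0.3] rot deg [ 0.08 -0.03  0.08] q [-50.  -6.  24. 130.  36.  32.  33.]
[0.59794551 0.07991702 0.09425482] [ 0.02674872  0.03039988 -5.38627697]
[[8,0,-10,0,0,-0,0.0],[8,0,-10,0,0,-0,0.0],[8,0,-10,0,0,-0,0.0],[8,0.5,-10,0,0.001,-0,0.001],[8,-0,-10,0,-0,-0,-0.0],[8,-0,-10,0,-0,-0,-0.0],[8,0,-9.5,0,0,-0,0.0],[8,0,-10,0,0,-0,0.0],[8,0,-10,0,0,-0,0.0],[8,0,-10,0,0,-0.001,0.0]]
```

drive_tool --pt "8 0 -10 0 0 0 0" --pt "8 0 -10 0 0 0 0" --pt "8 0 -10 0 0 0 0" --pt "8 0.5 -10 0 0 0 0" --pt "8 0 -10 0 0 0 0" --pt "8 0 -10 0 0 0 0" --pt "8 0 -10 0 0 0 0" --pt "8 0 -10 0 0 0 0" --pt "8 0 -10 0 0 0 0" --pt "8 0 -10 0 0 0 0"

```text
time_s: 13.0
position: [0.4925, -0.0097, 0.2402]
eef_rot: [-179.8, 32.0, 174.9]
wrist_force: [0.4, 3.9, 0.1]
gripper_width: 0.226
grip_force: 59.5
```

```bash
python3 - <<'E'
from plan import *
err(*tool_for(STAND,(-.018,-.06,.094))); o,Y=paddle_now(); print(o,Y.as_euler('xyz',degrees=True))
rows(8,[(*tool_for(STAND,(-.015,-.15,.094)),9)],da=3,dp=.5)
for n in("top","side"): cv2.imwrite(f"pics/{n}3.png",cv2.cvtColor(camera(n),cv2.COLOR_RGB2BGR))
E
```

```text
t 13.0 pos [ 0.4925 -0.0097  0.2402] err mm [ 0.   0.8 -0.2] rot deg [ 0.04 -0.05  0.07] q [-47. -11.  34. 133.  32.  29.  49.]
[ 0.58817405 -0.02014646  0.0940822 ] [-4.41034634e-03  5.41918988e-02 -5.42025056e+00]
[[8,-0,-10,0,0,-0,0.0],[8,-0.5,-10,0.5,0,-0,0.0],[8,-0,-9.5,0,0,-0,0.0],[8,-0.5,-10,0.5,0,-0,0.001],[8,-0,-10,-0,0,-0.001,-0.0],[8,-0.5,-10,0,0,0,-0.0],[8,-0,-10,0.5,0.001,0,-0.0],[8,-0.5,-10,0,-0,0,0.0],[8,0,-9.5,0.5,-0,0,0.0]]
```

drive_tool --pt "8 0 -10 0 0 0 0" --pt "8 -0.5 -10 0.5 0 0 0" --pt "8 0 -10 0 0 0 0" --pt "8 -0.5 -10 0.5 0 0 0" --pt "8 0 -10 0 0 0 0" --pt "8 -0.5 -10 0 0 0 0" --pt "8 0 -10 0.5 0 0 0" --pt "8 -0.5 -10 0 0 0 0" --pt "8 0 -10 0.5 0 0 0"

```text
time_s: 14.0
position: [0.4861, -0.0998, 0.239]
eef_rot: [-179.7, 31.8, 174.8]
wrist_force: [0.4, -0.2, -1.9]
gripper_width: 0.23
grip_force: 59.4
```

```bash
python3 - <<'E'
from plan import *
err(*tool_for(STAND,(-.015,-.15,.094))); o,Y=paddle_now(); print(o,Y.as_euler('xyz',degrees=True))
rows(8,[(*tool_for(STAND,(-.015,-.19,.094)),4)],da=3,dp=.5)
B=[]
for n in("top","side"): im=cv2.cvtColor(camera(n),cv2.COLOR_RGB2BGR);cv2.imwrite(f"pics/{n}4.png",im); B.append(crop(n,290 if n=="top" else 270,130,100,75 if n=="top" else 110,4,0,im))
B=[cv2.copyMakeBorder(b,0,440-b.shape[0],0,0,0) for b in B]; cv2.imwrite("pics/bin.png",np.hstack(B))
E
```

```text
t 14.0 pos [ 0.4861 -0.0998  0.239 ] err mm [0.8 1.1 1. ] rot deg [-0.06 -0.23  0.06] q [-48. -15.  48. 132.  28.  28.  66.]
[ 0.58126656 -0.11058838  0.09257857] [-0.08567783  0.22571246 -5.48670366]
[[8,-0,-9.5,-0,-0,-0.001,0.0],[8,-0.5,-10,-0,-0.001,-0.001,0.0],[8,-0,-9.5,-0.5,0,-0.001,0.001],[8,-0.5,-10,0,-0,-0.001,-0.0]]
```

View pics/bin.png

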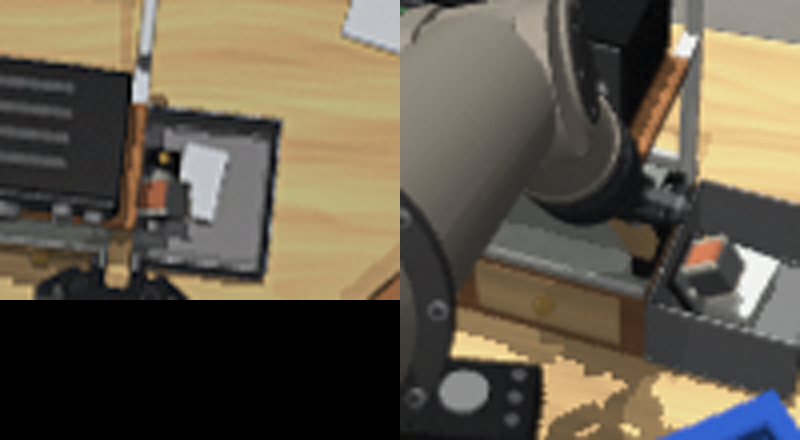

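All three parts appear to be in the bin: heat sink flat, transformer and terminal block at the bin's left wall. Pushing on past the end to make sure nothing hangs on the edge.

drive_tool --pt "8 0 -10 0 0 0 0" --pt "8 -0.5 -10 0 0 0 0" --pt "8 0 -10 0 0 0 0" --pt "8 -0.5 -10 0 0 0 0" --pt "8 0 -10 0 0 0 0" --pt "8 0 -10 0 0 0 0"

```text
time_s: 14.7
position: [0.4813, -0.159, 0.2395]
eef_rot: [-179.7, 31.8, 174.9]
wrist_force: [0.5, 0.5, -1.6]
gripper_width: 0.23
grip_force: 59.4
```

```bash
python3 - <<'E'
from plan import *
err(*tool_for(STAND,(-.015,-.21,.094))); s=read_state(); print(paddle_now()[0])
A=tool_for(STAND,(-.015,-.22,.18)); D=tool_for(DOCK,(0,0,.18))
r=rows(8,[(*A,5)],da=2); rows(8,[(*D,10)],start=r,da=2,polar=True)
E
```

```text
t 14.7 pos [ 0.4813 -0.159   0.2395] err mm [-0.1  0.5  0.5] rot deg [-0.03 -0.25  0.07] q [-51. -18.  59. 131.  26.  28.  76.]
[ 0.57643507 -0.16968123  0.09308428]
[[8,-9,-2,-15,-0,-0,0.0],[8,-9,-2,-14,-0,-0,0.0],[8,-9,-2,-15,-0,-0,0.0],[8,-9,-2,-15,-0,-0,0.0],[8,-9,-2,-15,-0,-0,0.0]]
[[8,1,-17,-1,0.04,-0,0.06],[8,1,-17,0,0.04,-0,0.06],[8,-0,-17,0,0.03,0,0.06],[8,-1,-17,1,0.04,-0,0.06],[8,-1,-17,1,0.04,-0,0.06],[8,-1,-17,1,0.04,-0,0.06],[8,-3,-17,1,0.03,-0,0.06],[8,-2,-18,2,0.04,-0,0.06],[8,-4,-17,2,0.04,-0,0.07],[8,-4,-17,3,0.04,-0,0.06]]
```

drive_tool --pt "8 -9 -2 -15 0 0 0" --pt "8 -9 -2 -14 0 0 0" --pt "8 -9 -2 -15 0 0 0" --pt "8 -9 -2 -15 0 0 0" --pt "8 -9 -2 -15 0 0 0"

```text
time_s: 15.2
position: [0.4794, -0.1683, 0.3268]
eef_rot: [-179.7, 31.8, 174.8]
wrist_force: [-0.1, -0.6, -1.1]
gripper_width: 0.226
grip_force: 59.5
```

drive_tool --pt "8 1 -17 -1 0.04 0 0.06" --pt "8 1 -17 0 0.04 0 0.06" --pt "8 0 -17 0 0.03 0 0.06" --pt "8 -1 -17 1 0.04 0 0.06" --pt "8 -1 -17 1 0.04 0 0.06" --pt "8 -1 -17 1 0.04 0 0.06" --pt "8 -3 -17 1 0.03 0 0.06" --pt "8 -2 -18 2 0.04 0 0.06" --pt "8 -4 -17 2 0.04 0 0.07" --pt "8 -4 -17 3 0.04 0 0.06"

```text
time_s: 16.2
position: [0.426, -0.3323, 0.3258]
eef_rot: [-179.8, 32.0, 133.4]
wrist_force: [0.6, -0.0, -1.1]
gripper_width: 0.228
grip_force: 59.4
```

```bash
python3 - <<'E'
from plan import *
D=tool_for(DOCK,(0,0,.18)); err(*D); print(paddle_now()[1].as_euler('xyz',degrees=True))
r=rows(8,[(*D,2),(*tool_for(DOCK,(0,0,.112)),5)],da=3,dp=.5)
E
```

```text
t 16.2 pos [ 0.426  -0.3323  0.3258] err mm [-0.   0.4  0.2] rot deg [-0.29 -0.04 -0.45] q [-24. -14.  45. 121.  34.  44.  46.]
[-8.39789163e-03  4.21221220e-02 -4.68378445e+01]
[[8,0,0,-0,-0.003,-0,-0.004],[8,0,0.5,-0.5,-0.002,-0.001,-0.004],[8,7.5,-0,11.5,-0,0,0.0],[8,7,-0,11.5,-0,0,0.0],[8,7.5,-0,11.5,-0,0,0.0],[8,7,-0,11.5,-0,0,0.0],[8,7,-0,11.5,-0,0,0.0]]
```

drive_tool --pt "8 0 0 0 -0.003 0 -0.004" --pt "8 0 0.5 -0.5 -0.002 -0.001 -0.004" --pt "8 7.5 0 11.5 0 0 0" --pt "8 7 0 11.5 0 0 0" --pt "8 7.5 0 11.5 0 0 0" --pt "8 7 0 11.5 0 0 0" --pt "8 7 0 11.5 0 0 0" --pt "8 0 0 0 0 0 0" --pt "8 0 0 0 0 0 0"

```text
time_s: 17.1
position: [0.4277, -0.3309, 0.2594]
eef_rot: [-179.9, 32.2, 134.3]
wrist_force: [-0.6, -1.0, -1.2]
gripper_width: 0.227
grip_force: 59.4
```

```bash
python3 - <<'E'
from plan import *
D=tool_for(DOCK,(0,0,.112)); err(*D); o,Y=paddle_now(); print(o,Y.as_euler('xyz',degrees=True))
B=[]
for n in("top","side"):
    im=cv2.cvtColor(camera(n),cv2.COLOR_RGB2BGR);cv2.imwrite(f"pics/{n}5.png",im)
    for (x,y) in ((365,172) if n=="top" else (385,195),(325,148) if n=="top" else (322,170)): B.append(crop(n,x,y,66,50,6,0,im))
cv2.imwrite("pics/pre_dock.png",np.vstack([np.hstack(B[:2]),np.hstack(B[2:])]))
rows(8,[(*tool_for(DOCK,(0,0,.083)),10)],da=3,dp=.5)
E
```

```text
t 17.1 pos [ 0.4277 -0.3309  0.2594] err mm [-1.8 -0.9 -1.4] rot deg [0.25 0.13 0.24] q [-25.  -8.  50. 126.  32.  32.  46.]
[ 0.49409509 -0.40126746  0.11365462] [  0.08015053  -0.13028209 -45.96346993]
[[8,2,-0,2.5,0.001,0,0.0],[8,1.5,-0.5,2.5,0,0.001,0.001],[8,2,-0,2.5,0.001,0,-0.0],[8,1.5,-0.5,3,0,0,0.0],[8,2,0,2.5,0.001,0.001,0.001],[8,1.5,-0,2.5,0,0,-0.0],[8,2,-0.5,2.5,0.001,0.001,0.0],[8,1.5,-0,2.5,0,-0,0.001],[8,2,-0,2.5,0.001,0,-0.0],[8,1.5,-0.5,3,0,0.001,0.0]]
```

View pics/pre_dock.png

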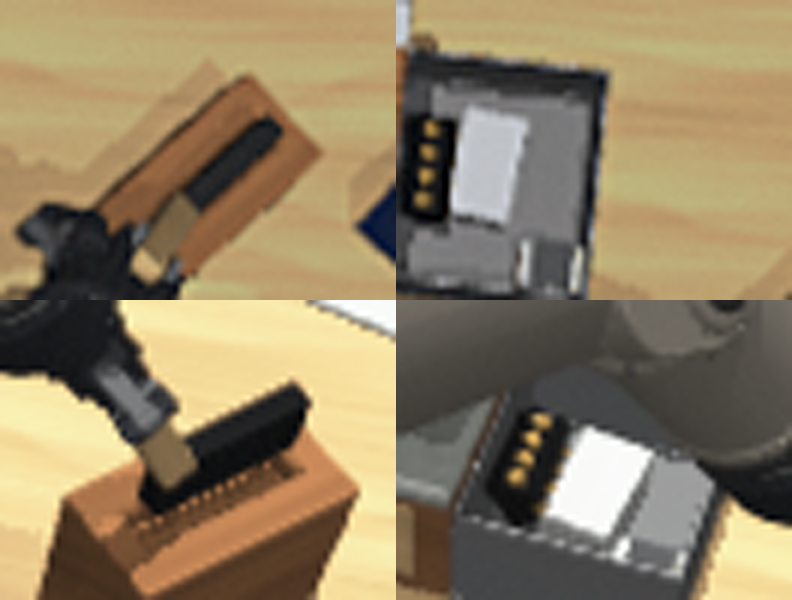

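The terminal block, heat sink and transformer all lie inside the bin. The paddle hovers squarely over the brown pocket. I'll centre it first, then lower.

drive_tool --pt "8 2 -0.5 1 0.004 0.002 0.004" --pt "8 0 0 0 0 0 0" --pt "8 0 0 0 0 0 0"

```text
time_s: 17.5
position: [0.4263, -0.3311, 0.2576]
eef_rot: [-179.8, 32.1, 133.9]
wrist_force: [-0.1, 0.2, -1.6]
gripper_width: 0.229
grip_force: 59.4
```

```bash
python3 - <<'E'
from plan import *
err(*tool_for(DOCK,(0,0,.112))); o,Y=paddle_now(); print(o,Y.as_euler('xyz',degrees=True))
rows(8,[(*tool_for(DOCK,(0,0,.090)),8)],da=3,dp=.5)
E
```

```text
t 17.5 pos [ 0.4263 -0.3311  0.2576] err mm [-0.4 -0.8  0.4] rot deg [-0.    0.04 -0.08] q [-25.  -7.  49. 127.  33.  32.  45.]
[ 0.49196321 -0.40177783  0.11166535] [ 3.77902034e-02 -3.96402309e-02 -4.63675049e+01]
[[8,1.5,-0,2.5,-0,0,-0.0],[8,1.5,-0,2,-0,0,-0.0],[8,1,-0.5,2.5,-0,0,-0.001],[8,1.5,0,2,-0,0,0.0],[8,1.5,0,2.5,-0,0,0.0],[8,1.5,-0,2.5,-0,0.001,-0.0],[8,1.5,-0,2,-0,-0,-0.0],[8,1,-0.5,2.5,-0,-0,-0.0]]
```

drive_tool --pt "8 1.5 0 2.5 0 0 0" --pt "8 1.5 0 2 0 0 0" --pt "8 1 -0.5 2.5 0 0 0" --pt "8 1.5 0 2 0 0 0" --pt "8 1.5 0 2.5 0 0 0" --pt "8 1.5 0 2.5 0 0 0" --pt "8 1.5 0 2 0 0 0" --pt "8 1 -0.5 2.5 0 0 0" --pt "8 0 0 0 0 0 0"

```text
time_s: 18.4
position: [0.4255, -0.3322, 0.2354]
eef_rot: [-179.8, 32.0, 133.9]
wrist_force: [0.9, -0.9, -1.5]
gripper_width: 0.227
grip_force: 59.4
```

```bash
python3 - <<'E'
from plan import *
err(*tool_for(DOCK,(0,0,.090))); o,Y=paddle_now(); print(o,Y.as_euler('xyz',degrees=True))
rows(8,[(*tool_for(DOCK,(0,0,.082)),5)],da=3,dp=.5)
E
```

```text
t 18.4 pos [ 0.4255 -0.3322  0.2354] err mm [0.4 0.3 0.6] rot deg [-0.06 -0.01 -0.07] q [-25.  -5.  52. 128.  31.  27.  47.]
[ 0.4909476  -0.40290134  0.08940434] [-1.51088380e-02  1.07287782e-02 -4.63904425e+01]
[[8,1,0,1.5,-0,-0,-0.0],[8,0.5,0,1,-0,-0,-0.0],[8,1,0.5,1.5,-0.001,-0,-0.001],[8,0.5,-0,1,0,-0,0.0],[8,1,0,1.5,-0,-0,-0.0]]
```

Inside the pocket with no contact force. Lowering the last 7 mm.

drive_tool --pt "8 1 0 1.5 0 0 0" --pt "8 0.5 0 1 0 0 0" --pt "8 1 0 1.5 0 0 0" --pt "8 0.5 0 1 0 0 0" --pt "8 1 0 1.5 0 0 0" --pt "8 0 0 0 0 0 0"

```text
time_s: 19.0
position: [0.4259, -0.3322, 0.2282]
eef_rot: [-179.8, 32.1, 133.9]
wrist_force: [-0.3, 0.3, -0.8]
gripper_width: 0.225
grip_force: 59.6
```

```bash
python3 - <<'E'
from plan import *
err(*tool_for(DOCK,(0,0,.082))); o,Y=paddle_now(); print(o,read_state()['wrist_force'])
E
```

```text
t 19.0 pos [ 0.4259 -0.3322  0.2282] err mm [ 0.   0.4 -0.2] rot deg [-0.03  0.03 -0.06] q [-25.  -3.  52. 129.  30.  26.  47.]
[ 0.49145975 -0.4029758   0.08221909] [-0.29872786  0.30057935 -0.7655699 ]
```

Down at the same pose it was grasped in. Opening, then backing out along the tool axis.

drive_tool --pt "40 0 0 0 0 0 0" --pt "60 0 0 0 0 0 0" --pt "85 0 0 0 0 0 0" --pt "85 0 0 0 0 0 0" --pt "85 0 0 0 0 0 0" --pt "85 0 0 0 0 0 0" --pt "85 0 0 0 0 0 0"

```text
time_s: 19.7
position: [0.4259, -0.3322, 0.2283]
eef_rot: [-179.8, 32.1, 133.9]
wrist_force: [0.4, -0.1, -0.8]
gripper_width: 0.992
grip_force: 0.0
```

drive_tool --pt "85 0 0 -10 0 0 0" --pt "85 0 0 -15 0 0 0" --pt "85 0 0 -20 0 0 0" --pt "85 0 0 -20 0 0 0" --pt "85 0 0 -20 0 0 0" --pt "85 0 0 -20 0 0 0" --pt "85 0 0 -20 0 0 0" --pt "85 0 0 0 0 0 0" --pt "85 0 0 0 0 0 0"

```text
time_s: 20.6
position: [0.3802, -0.2843, 0.3339]
eef_rot: [-179.9, 32.1, 133.9]
wrist_force: [0.2, 0.7, -0.7]
gripper_width: 0.996
grip_force: 0.0
```

```bash
python3 - <<'E'
from plan import *
s=read_state(); print(s['time_s'],s['position'],s['gripper_width'],s['wrist_force'])
# compare seated paddle with the initial pictures (dock region, away from the gripper)
for n,(x,y,w,h) in (("top",(390,182,32,30)),("side",(400,205,50,40))):
    im=cv2.cvtColor(camera(n),cv2.COLOR_RGB2BGR); cv2.imwrite(f"pics/{n}6.png",im)
    a=cv2.cvtColor(cv2.imread(f"pics/{n}0.png")[y:y+h,x:x+w],6).astype(np.float32); b=cv2.cvtColor(im[y:y+h,x:x+w],6).astype(np.float32)
    d=np.abs(a-b); print(n,'diff mean',d.mean().round(2),'n>40',(d>40).sum(),'shift',cv2.phaseCorrelate(a,b))
    ms=[(a<m).sum() for m in(40,)]; print('dark px',(a<40).sum(),(b<40).sum(),np.argwhere(a<40).mean(0),np.argwhere(b<40).mean(0))
for n,(x,y,w,h) in (("top",(165,200,40,30)),("top",(262,203,46,32)),("top",(205,142,26,40)),("side",(215,148,30,40)),):
    a=cv2.imread(f"pics/{n}0.png")[y:y+h,x:x+w].astype(float); b=cv2.imread(f"pics/{n}6.png")[y:y+h,x:x+w].astype(float); print(n,x,np.abs(a-b).mean().round(2))
E
```

```text
20.6 [ 0.38015317 -0.28426144  0.33390087] 0.996221778246553 [ 0.17208169  0.67258263 -0.66852194]
top diff mean 1.7 n>40 0 shift ((0.022558347474321394, 0.025848841548596013), 1.0127535874644915)
dark px 68 75 [18.05882353 12.10294118] [18.09333333 11.96      ]
side diff mean 3.19 n>40 27 shift ((0.1517475584278749, 0.23698040469637505), 0.7641055068969727)
dark px 175 182 [20.54857143 22.22857143] [19.75824176 20.82967033]
top 165 3.88
top 262 1.45
top 205 1.59
side 215 1.07
```

```bash
python3 -c "
from rig import *
print(finish_job())"
```

```text
the job is handed in; nothing more can be done
None
```

I swept all three scrap parts into the grey bin with the paddle, put the paddle back in the wooden dock and released it, then handed the job in at about 21 s; the hand-in returned no verdict, but camera checks showed the parts in the bin, the paddle seated as at the start, and the bystanders apparently unmoved.

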